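# Find the loose clamp bolt on the torch gas header and hold its cap open

## Task

One of the three clamp bolts on the bench's gas header has come loose. Tap the three bolt heads with a fingertip one after the other, left, middle, right (left is the robot's left), to feel which one gives, then lift that clamp's hinged cap more than half open and finish while still holding it up with the gripper, so that the liner underneath can be changed. Leave the jar, the spanner and the screwdriver where they are.

Things in the scene. Friction and masses are not known exactly. Their poses are not given: they have to be found in the camera images.
- header: bench gas header, fixed: copper pipe of 35 mm diameter along the header's y axis (y to the robot's left), axis 45 mm above the bench, in three hinged yellow clamps 140 mm apart on a grey plate 140 x 500 x 8 mm; outlets at the back, gauge at the right end (top 115 mm high). Origin: on the bench under the middle of the pipe; x points to the back, away from robot and bolts
- bolt_left: captive hex bolt at the front of the left (+y of the header) clamp, head 19 mm across flats on a 26 mm flange. Origin: middle of the head's top, 75 mm above the bench. All three look alike; exactly one, not always the same, is loose: pressed, its head sinks 5 mm against a soft spring (1 to 2 N) to a stop, and rises again; a tight one gives under 0.5 mm
- cap_left: yellow iron cap of the left clamp (about 0.2 kg): an arch over the pipe with a flat ear in front that carries the bolt. Origin: on its hinge behind the pipe, 45 mm above the bench; the ear reaches 94 mm towards the robot from there. A tight bolt holds its cap shut; a loose one comes up with the cap
- hinge_left (a joint): opening angle of the left cap, rad: 0 shut, 1.2 fully open at the hinge's stop; it swings up and back about an axis parallel to the pipe and falls shut when let go; lifting it takes about 2 N at the ear
- ear_left (a point): middle of the ear of the left cap, under its bolt, 51 mm above the bench when shut (24 mm below the top of the bolt). The ear is 36 mm wide along the pipe, 38 mm long, 10 mm thick; its two side faces are bare, and the holder below is 8 mm narrower, so it can be pinched by them from above
- pivot_left (a point): fixed point on the hinge axis of the left cap: 74 mm behind the bolt's axis, 45 mm above the bench
- bolt_middle: captive hex bolt at the front of the middle clamp, head 19 mm across flats on a 26 mm flange. Origin: middle of the head's top, 75 mm above the bench. All three look alike; exactly one, not always the same, is loose: pressed, its head sinks 5 mm against a soft spring (1 to 2 N) to a stop, and rises again; a tight one gives under 0.5 mm
- cap_middle: yellow iron cap of the middle clamp (about 0.2 kg): an arch over the pipe with a flat ear in front that carries the bolt. Origin: on its hinge behind the pipe, 45 mm above the bench; the ear reaches 94 mm towards the robot from there. A tight bolt holds its cap shut; a loose one comes up with the cap
- hinge_middle (a joint): opening angle of the middle cap, rad: 0 shut, 1.2 fully open at the hinge's stop; it swings up and back about an axis parallel to the pipe and falls shut when let go; lifting it takes about 2 N at the ear
- ear_middle (a point): middle of the ear of the middle cap, under its bolt, 51 mm above the bench when shut (24 mm below the top of the bolt). The ear is 36 mm wide along the pipe, 38 mm long, 10 mm thick; its two side faces are bare, and the holder below is 8 mm narrower, so it can be pinched by them from above
- pivot_middle (a point): fixed point on the hinge axis of the middle cap: 74 mm behind the bolt's axis, 45 mm above the bench
- bolt_right: captive hex bolt at the front of the right (-y of the header) clamp, head 19 mm across flats on a 26 mm flange. Origin: middle of the head's top, 75 mm above the bench. All three look alike; exactly one, not always the same, is loose: pressed, its head sinks 5 mm against a soft spring (1 to 2 N) to a stop, and rises again; a tight one gives under 0.5 mm
- cap_right: yellow iron cap of the right clamp (about 0.2 kg): an arch over the pipe with a flat ear in front that carries the bolt. Origin: on its hinge behind the pipe, 45 mm above the bench; the ear reaches 94 mm towards the robot from there. A tight bolt holds its cap shut; a loose one comes up with the cap
- hinge_right (a joint): opening angle of the right cap, rad: 0 shut, 1.2 fully open at the hinge's stop; it swings up and back about an axis parallel to the pipe and falls shut when let go; lifting it takes about 2 N at the ear
- ear_right (a point): middle of the ear of the right cap, under its bolt, 51 mm above the bench when shut (24 mm below the top of the bolt). The ear is 36 mm wide along the pipe, 38 mm long, 10 mm thick; its two side faces are bare, and the holder below is 8 mm narrower, so it can be pinched by them from above
- pivot_right (a point): fixed point on the hinge axis of the right cap: 74 mm behind the bolt's axis, 45 mm above the bench
- jar: loose glass jar with a metal lid, 62 mm across, 85 mm high, standing behind the header; leave alone. Origin: centre of its underside
- spanner: loose steel spanner 180 mm long lying in front of the header; leave alone. Origin: its middle, on the bench
- screwdriver: loose screwdriver with a red handle, 200 mm long, lying behind the header; leave alone. Origin: its middle, on the bench

How it is judged:
By the outcome, as a careful person would: the job done as asked, in the order asked, and still so for the second after the job is handed in, while the arm keeps its last pose, push and grip.
It also fails if it takes over 48 s, if anything falls off the work surface, if the arm or the gripper's body presses on something with over 40 N, if the wrist force passes 120 N, or if a joint passes its speed limit or range.

## Robot

A 6-joint arm with a two-finger parallel gripper is mounted at the origin on the work surface. World frame = base frame: x ahead of the robot, y to its left, z up, the work surface at z = 0. Lengths are in m, angles in rad, forces in N, time in s.
With the tool pointing down it reaches from about 0.35 to 0.925 m from the base axis. Payload 6.4 kg.
Tool frame: the origin (TCP) lies midway between the tips of the shut fingers; the grasp point (between the pads) lies 19 mm behind it; z points along the fingers, y is the line along which they close (so a half turn about z gives the same grasp; the last joint's range is limited). The gripper opens to 94 mm and grips with 3 to 60 N. Pads are 16 mm wide; open, the fingers measure 119 mm over their backs; the gripper's body (75 mm by 177 mm) begins 78 mm behind the grasp point.
Start: joints at [1.056, 0.245, 1.558, -0, 1.339, -0.174], TCP at [0.217, 0.613, 0.205] pointing down, gripper open.
Joint ranges: [-3.13, 3.13], [-1.02, 2.26], [0.13, 2.54], [-0.95, 4.09], [0.21, 2.88], [-2.74, 2.74]. Speed limits (rad/s): [2.57, 2.57, 3.14, 3.14, 3.14, 3.14].

## Interface

Orientations are given as a unit quaternion [w, x, y, z].
In Python, from bench import robot, capture, camera_params, ticket, silhouettes gives the robot as it stands.
- The arm moves only by the shell command python3 -m handwheel 'ROWS' [FORCE]. ROWS is JSON, a list of rows, each a list of 7 numbers: the shift along the tool's x, y, z in cm, then the turn, a rotation vector about the tool's x, y, z in rad, then the opening, from 0 (shut) to 1 (fully open). A call has 1 to 5 rows; each row is the pose to reach, as a shift and turn from the pose commanded when the call began, along the tool's axes at that moment; what a row does not reach only later rows make up. A row lasts 1/8 s, in which the tool goes at most 62.5 mm and 10.7 degrees, less where a joint would pass 70% of its speed; a pose out of reach is approached as far as the arm can. A call with a gripper value outside its range is refused whole. The fingers move at their own pace and stop on an object; FORCE is the grip in N (left out, the last holds). Time passes only in rows, so rows that repeat a pose let the fingers close. It gives the time, the measured TCP pose, the force, the opening and the grip force at its end, in the units of the state.
- robot.read_state(): the state, without advancing time (a new reading comes with each control period).
- capture(name): name is "scene" or "top"; returns the picture (480x640x3 uint8, red, green, blue); there is no depth.
- camera_params(name): a dict with "mtx" (3x3 intrinsics, pixels), "view" (4x4, takes a point from world to camera coordinates). Camera axes: x right, y down, z forward; pixel columns grow to the right and rows downward; lengths in m; the calibration is good to about 2 mm. A picture is of the moment at which its call begins. camera_params takes no time and is no camera call.
- ticket.finish_job(): hands the job in; it is judged then, once.
Trained networks look in the newest picture that a camera, given by its name, has taken for a name from the list of things; names that differ only in an ending like _2 or _b are one class to them, and where a whole thing is asked for, a point or a joint stands for the part that bears it (a point fixed in the world has none). Each returns a list of dicts, best first, with "score" (0 to 1); they miss things now and then, are a little off and sometimes report something else, mostly with a low value. They report only what shows in the picture. A call takes as long as a camera call.
- silhouettes(label, camera): "mask" (480x640 bool, what is visible of it) and "box" ([left, top, right, bottom] in pixels, round what is visible of it).
The state is a dict: "clock": time; "joint_pos": joint angles; "qvel": joint speeds; "effort": joint torques, N m; "tool_pos": TCP position; "ee_rot": TCP orientation; "ft_force": force on the tool from outside, world axes, zero at the start; "moment": the same for the moment, N m; "grip_width": finger opening in m; "gripper_force": force on a finger pad.
Only numpy, scipy, OpenCV 4.12 (cv2) and the standard library are available. Lean on these libraries where they do the work, as an engineer would, in place of code of your own. Each camera call takes 0.05 s, during which the arm holds its last target. There are 200 camera calls.

## Working session

There is one attempt and no reset: what is moved stays moved. The work goes in short steps, Python scripts to look and compute and a shell command to move; the robot and the scene stay as the last step left them, time stands still between calls to the robot, and variables do not carry over. Pictures are saved under pics/ and viewed, at most 10 in all, crops included, and the job is handed in when it is done.

```bash
mkdir -p pics; ls
python3 - <<'E'
from bench import *
import cv2,numpy as np
s=robot.read_state();print({k:np.round(v,3).tolist() for k,v in s.items()})
for c in("scene","top"):
    im=capture(c);cv2.imwrite(f"pics/{c}0.png",im[:,:,::-1])
    p=camera_params(c);print(c,np.round(p["mtx"],1).tolist(),np.round(p["view"],3).tolist())
    for l in("bolt_left","cap_left","header"):
        for d in silhouettes(l,c)[:4]:
            ys,xs=np.nonzero(d["mask"]);print(c,l,round(d["score"],2),np.round(d["box"]).tolist(),xs.mean().round(1),ys.mean().round(1))
E
```

```text
pics
{'clock': 0.0, 'joint_pos': [1.056, 0.246, 1.559, -0.0, 1.339, -0.174], 'qvel': [-0.0, 0.001, 0.0, -0.001, 0.001, 0.001], 'effort': [0.002, -41.583, -31.461, 0.069, 0.033, -0.0], 'tool_pos': [0.217, 0.612, 0.204], 'ee_rot': [-0.0, 0.17, 0.986, -0.001], 'ft_force': [-0.13, -0.44, 0.648], 'moment': [0.025, -0.012, -0.008], 'gripper_force': 0.0, 'grip_width': 0.094}
scene [[488.8, 0.0, 323.6], [0.0, 488.8, 242.4], [0.0, 0.0, 1.0]] [[0.211, 0.977, -0.023, -0.142], [0.563, -0.141, -0.814, -0.267], [-0.799, 0.159, -0.58, 1.274], [0.0, 0.0, 0.0, 1.0]]
scene bolt_left 0.5 [308.0, 206.0, 327.0, 219.0] 315.6 214.7
scene cap_left 0.79 [301.0, 211.0, 347.0, 256.0] 324.8 230.6
scene header 0.67 [41.0, 207.0, 402.0, 361.0] 222.9 280.5
top [[531.3, 0.0, 321.1], [0.0, 531.3, 238.9], [0.0, 0.0, 1.0]] [[0.017, -1.0, -0.021, 0.027], [-0.996, -0.015, -0.092, 0.609], [0.092, 0.023, -0.996, 0.744], [0.0, 0.0, 0.0, 1.0]]
top bolt_left 0.83 [314.0, 312.0, 339.0, 337.0] 324.5 324.0
top cap_left 0.87 [303.0, 265.0, 341.0, 340.0] 320.1 301.9
top cap_left 0.21 [400.0, 245.0, 440.0, 319.0] 419.6 282.5
top header 0.68 [217.0, 203.0, 639.0, 356.0] 418.3 275.1
top header 0.16 [316.0, 312.0, 336.0, 332.0] 324.1 324.1
```

```bash
cat > h.py <<'E'
from bench import *
import cv2,numpy as np
def ray(c,u,v,z):
    p=camera_params(c);V=np.array(p["view"]);R,t=V[:3,:3],V[:3,3]
    o=-R.T@t;d=R.T@np.linalg.inv(p["mtx"])@[u,v,1];return o+d*(z-o[2])/d[2]
def proj(c,P):
    p=camera_params(c);V=np.array(p["view"]);q=np.array(p["mtx"])@(V[:3,:3]@np.array(P)+V[:3,3]);return q[:2]/q[2]
E
python3 - <<'E'
from h import *
for l in("bolt_left","bolt_middle","bolt_right"):
  for c in("top","scene"):
    for d in silhouettes(l,c)[:3]:
        ys,xs=np.nonzero(d["mask"]);print(l,c,round(d["score"],2),xs.mean().round(1),ys.mean().round(1),ray(c,xs.mean(),ys.mean(),.071).round(4))
E
```

```text
bolt_left top 0.83 324.5 324.0 [0.4887 0.0288 0.071 ]
bolt_left scene 0.5 315.6 214.7 [0.4983 0.0255 0.071 ]
bolt_middle top 0.84 424.8 303.9 [ 0.5181 -0.1064  0.071 ]
bolt_middle top 0.47 418.1 275.1 [ 0.5568 -0.0974  0.071 ]
bolt_middle scene 0.58 237.3 234.7 [ 0.5267 -0.11    0.071 ]
bolt_right top 0.62 525.1 284.2 [ 0.5469 -0.2414  0.071 ]
bolt_right scene 0.46 150.0 257.3 [ 0.5556 -0.2454  0.071 ]
```

View pics/top0.png

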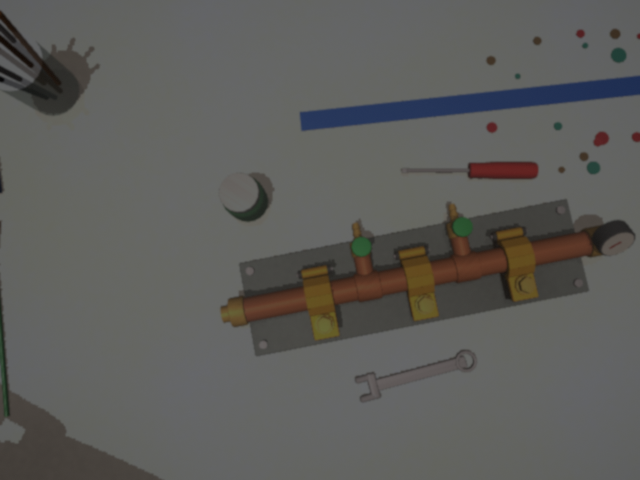

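View pics/scene0.png

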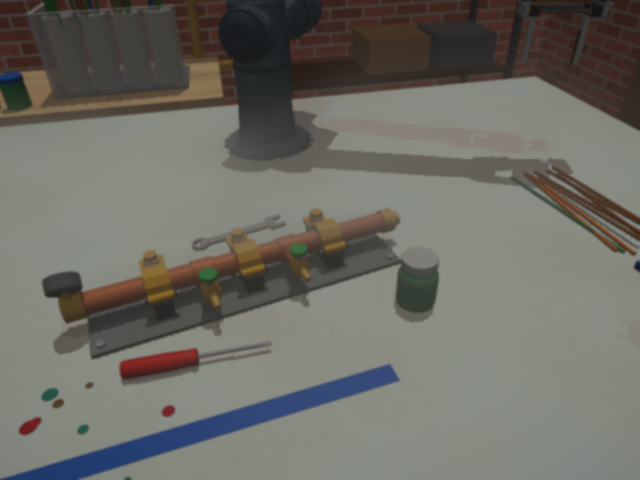

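The top view shows the bolts at about (325,324), (425,304) and (525,284), and the networks agree. The spanner lies in front, the jar and screwdriver behind.

```bash
cat >> h.py <<'E'
from scipy.spatial.transform import Rotation as Ro
X=np.array([.977,.2125,0]);X/=np.linalg.norm(X);Y=np.cross([0,0,1],X)
R0=np.c_[-X,Y,[0,0,-1.]]           # tool down, y along the pipe
def lean(a): return Ro.from_rotvec(a*Y).as_matrix()@R0   # a>0: body leans to the back
def row(P,Rt=R0):
    s=robot.read_state();q=s["ee_rot"];R=Ro.from_quat(np.roll(q,-1)).as_matrix()
    return np.r_[R.T@(np.array(P)-s["tool_pos"])*100,Ro.from_matrix(R.T@Rt).as_rotvec()].round(3).tolist()
E
python3 -c "
from h import *
print(row([.4905,.0285,.11]))"
```

```text
[-45.276, -45.922, 9.547, 0.0, 0.0, -0.555]
```

```bash
python3 -m handwheel '[[-45.3,-45.9,5,0,0,-0.555,0],[-45.3,-45.9,5,0,0,-0.555,0],[-45.3,-45.9,5,0,0,-0.555,0],[-45.3,-45.9,5,0,0,-0.555,0],[-45.3,-45.9,5,0,0,-0.555,0]]' 10; python3 -c "
from h import *
print(row([.4905,.0285,.11]))"
```

```text
clock: 1.32
tool_pos: [0.348, 0.3338, 0.182]
ee_rot: [0.001, -0.107, 0.994, 0.0]
ft_force: [1.7, 0.6, 0.5]
grip_width: 0.0476
gripper_force: 0.0
[-7.41, -32.866, 7.201, 0.0, 0.001, 0.001]
```

```bash
python3 -m handwheel '[[-7.4,-32.9,5,0,0,0,0],[-7.4,-32.9,5,0,0,0,0],[-7.4,-32.9,5,0,0,0,0],[-7.4,-32.9,7.2,0,0,0,0],[-7.4,-32.9,7.2,0,0,0,0]]'; python3 -c "
from h import *
print(row([.4905,.0285,.11]))"
```

```text
clock: 1.95
tool_pos: [0.4771, 0.0565, 0.1193]
ee_rot: [0.001, -0.107, 0.994, -0.0]
ft_force: [0.6, 0.0, -0.8]
grip_width: 0.0011
gripper_force: 0.0
[-0.709, -3.023, 0.93, -0.0, 0.002, -0.0]
```

```bash
python3 -m handwheel '[[-0.7,-3.0,2.5,0,0,0,0],[-0.7,-3.0,2.5,0,0,0,0],[-0.7,-3.0,2.5,0,0,0,0]]'
python3 - <<'E'
from h import *
print(row([.4905,.0285,.085]))
s=robot.read_state();print(s["tool_pos"],s["ft_force"])
im=capture("scene");u,v=map(int,proj("scene",s["tool_pos"]));print(u,v)
a=cv2.resize(im[150:290,230:410],None,fx=3,fy=3,interpolation=2)
im=capture("top");u,v=map(int,proj("top",s["tool_pos"]));print(u,v)
b=cv2.resize(im[254:394,230:410],None,fx=3,fy=3,interpolation=2)
cv2.imwrite("pics/tip1.png",cv2.resize(np.hstack([a,b]),(800,311))[:,:,::-1])
E
```

```text
clock: 2.33
tool_pos: [0.4894, 0.0313, 0.0947]
ee_rot: [0.0, -0.107, 0.994, 0.0]
ft_force: [0.7, -0.2, -0.5]
grip_width: 0.0006
gripper_force: 0.0
[-0.05, -0.3, 0.967, 0.0, 0.0, 0.0]
[0.48937252 0.03132332 0.09466948] [ 0.66605789 -0.17785327 -0.506676  ]
317 199
322 324
```

View pics/tip1.png

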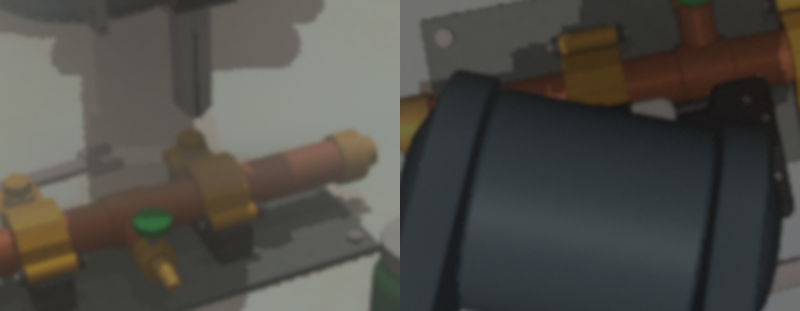

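The scene crop shows the shut fingertip just above the left bolt head, 2 px to its right (about 3 mm in +y). The arm hides it in the top view. I'll press down in small steps.

```bash
python3 -m handwheel '[[0,-0.3,1.5,0,0,0,0],[0,-0.3,1.75,0,0,0,0]]'; for i in 1; do python3 -m handwheel '[[0,0,0.2,0,0,0,0]]'; python3 -m handwheel '[[0,0,0.15,0,0,0,0]]'; done
```

```text
clock: 2.68
tool_pos: [0.4889, 0.0283, 0.0754]
ee_rot: [-0.001, -0.107, 0.994, 0.0]
ft_force: [0.2, -0.6, 0.1]
grip_width: 0.0005
gripper_force: 0.0
clock: 2.8
tool_pos: [0.4893, 0.0282, 0.0749]
ee_rot: [-0.001, -0.107, 0.994, 0.0]
ft_force: [-6.6, 1.0, 14.6]
grip_width: 0.0007
gripper_force: 6.9
clock: 2.92
tool_pos: [0.4895, 0.0283, 0.0747]
ee_rot: [-0.002, -0.107, 0.994, 0.001]
ft_force: [-11.9, 1.6, 21.2]
grip_width: 0.0005
gripper_force: 10.9
```

Left is tight: 21 N and it barely moves. Next is the middle.

```bash
python3 -m handwheel '[[0,0,-3,0,0,0,0],[0,-6,-3,0,0,0,0],[0,-13.9,-3,0,0,0,0],[0,-13.9,-3,0,0,0,0]]'; python3 -c "
from h import *
print(row([.5195,-.107,.077]))"
```

```text
clock: 3.42
tool_pos: [0.5203, -0.1108, 0.1036]
ee_rot: [0.001, -0.105, 0.994, -0.0]
ft_force: [-0.9, 1.2, 0.8]
grip_width: 0.0007
gripper_force: 0.0
[0.002, 0.394, 2.655, -0.001, 0.001, -0.003]
```

```bash
python3 -m handwheel '[[0,0.25,2.3,0,0,0,0],[0,0.25,2.6,0,0,0,0]]'; python3 -m handwheel '[[0,0,0.2,0,0,0,0]]'; python3 -m handwheel '[[0,0,0.15,0,0,0,0]]'
```

```text
clock: 3.68
tool_pos: [0.5175, -0.1044, 0.0753]
ee_rot: [-0.002, -0.107, 0.994, 0.001]
ft_force: [-0.6, 0.3, -0.4]
grip_width: 0.0004
gripper_force: 0.0
clock: 3.8
tool_pos: [0.519, -0.1049, 0.0751]
ee_rot: [-0.0, -0.107, 0.994, 0.0]
ft_force: [-1.1, 0.8, 1.4]
grip_width: 0.0006
gripper_force: 0.4
clock: 3.92
tool_pos: [0.5194, -0.1052, 0.0743]
ee_rot: [0.0, -0.107, 0.994, -0.0]
ft_force: [-0.8, 0.5, 0.2]
grip_width: 0.0008
gripper_force: 0.5
```

```bash
python3 -m handwheel '[[0,0,0.15,0,0,0,0]]'; python3 -m handwheel '[[0,0,0.15,0,0,0,0]]'
```

```text
clock: 4.05
tool_pos: [0.5195, -0.1054, 0.0728]
ee_rot: [0.001, -0.107, 0.994, -0.0]
ft_force: [-0.3, 1.3, 1.8]
grip_width: 0.0004
gripper_force: 0.7
clock: 4.18
tool_pos: [0.5195, -0.1055, 0.0711]
ee_rot: [0.001, -0.107, 0.994, -0.0]
ft_force: [-0.5, 1.7, 1.7]
grip_width: 0.0003
gripper_force: 0.8
```

The middle bolt gives: it sank about 4 mm at 1–2 N. The right one still has to be tapped.

```bash
python3 -m handwheel '[[0,0,-3,0,0,0,0],[0,-6,-3,0,0,0,0],[0,-14,-3,0,0,0,0],[0,-14,-3,0,0,0,0]]'; python3 -c "
from h import *
print(row([.549,-.2435,.077]))"
```

```text
clock: 4.68
tool_pos: [0.5493, -0.2457, 0.101]
ee_rot: [0.0, -0.105, 0.994, -0.001]
ft_force: [-0.1, 0.2, 0.4]
grip_width: 0.0008
gripper_force: 0.0
[-0.019, 0.222, 2.398, -0.001, 0.001, -0.003]
```

```bash
python3 -m handwheel '[[0,0.1,2.1,0,0,0,0],[0,0.1,2.4,0,0,0,0]]'; python3 -m handwheel '[[0,0,0.2,0,0,0,0]]'; python3 -m handwheel '[[0,0,0.15,0,0,0,0]]'
```

```text
clock: 4.92
tool_pos: [0.5472, -0.2404, 0.0751]
ee_rot: [-0.002, -0.107, 0.994, 0.001]
ft_force: [-1.5, 1.7, 3.5]
grip_width: 0.0005
gripper_force: 1.7
clock: 5.05
tool_pos: [0.5482, -0.2406, 0.075]
ee_rot: [-0.001, -0.107, 0.994, 0.0]
ft_force: [-3.8, 1.9, 8.4]
grip_width: 0.0003
gripper_force: 4.2
clock: 5.18
tool_pos: [0.5484, -0.2407, 0.0749]
ee_rot: [-0.001, -0.107, 0.994, 0.0]
ft_force: [-6.1, 2.8, 14.5]
grip_width: 0.0002
gripper_force: 7.0
```

Right is tight too, so the middle clamp is the one to open. I'll retreat, open the fingers and go above the middle ear.

```bash
python3 -m handwheel '[[0,0,-4,0,0,0,0.7],[0,6,-5,0,-0.1,0,0.7],[0,12,-5,0,-0.2,0,0.7],[0,14,-5,0,-0.2,0,0.7]]' 25
cat >> h.py <<'E'
B=np.array([.519,-.1065,0])
def tgt(th,l0=-.2,up=0):
    c,s=np.cos(th),np.sin(th);a,b=-.077,.006
    g=B+X*(.074+a*c+b*s)+np.array([0,0,.045+b*c-a*s+up]);R=lean(l0+th)
    return g+.019*R[:,2],R
E
python3 -c "
from h import *
print(row(*tgt(0,up=.05)),row(*tgt(0)));print(robot.read_state()['joint_pos'].round(2))"
```

```text
clock: 5.68
tool_pos: [0.5163, -0.1014, 0.1222]
ee_rot: [0.099, -0.107, 0.989, 0.011]
ft_force: [0.2, -1.3, -0.8]
grip_width: 0.0368
gripper_force: 0.0
[0.559, -0.558, 3.952, 0.002, -0.001, 0.002] [1.546, -0.565, 8.853, 0.002, -0.001, 0.002]
[-0.48 -0.07  2.06  0.15  1.   -2.34]
```

```bash
python3 -m handwheel '[[0.6,-0.55,2,0,0,0,0.7],[0.6,-0.55,3,0,0,0,0.7],[0.6,-0.55,3,0,0,0,0.7],[0.6,-0.55,3,0,0,0,0.7]]'
python3 - <<'E'
from h import *
print(row(*tgt(0)))
im=capture("scene");a=cv2.resize(im[160:300,150:330],None,fx=4,fy=4,interpolation=2);cv2.imwrite("pics/pre.png",a[:,:,::-1])
E
```

```text
clock: 6.18
tool_pos: [0.5208, -0.1104, 0.0931]
ee_rot: [0.1, -0.106, 0.989, 0.01]
ft_force: [0.1, 0.0, 0.1]
grip_width: 0.0657
gripper_force: 0.0
[1.222, 0.425, 5.95, -0.001, 0.001, -0.0]
```

View pics/pre.png

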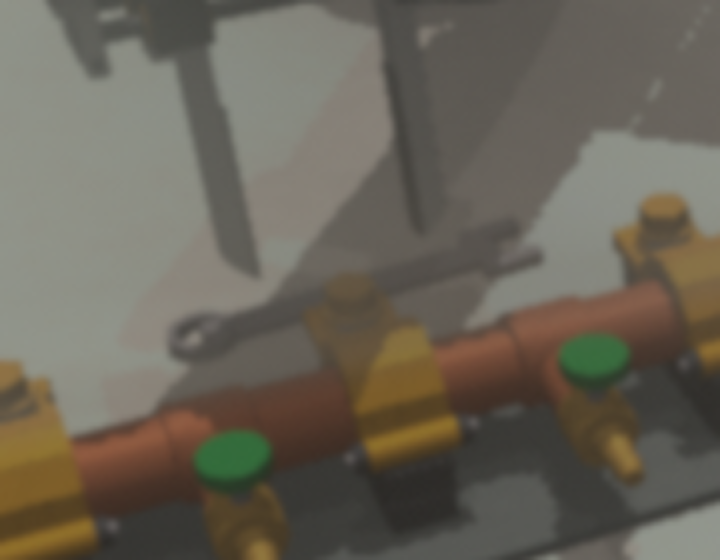

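The scene crop shows the fingers straddling the middle bolt, tips at x≈255 and 425 around the bolt at 352, which matches the small +y correction computed. I'll go down.

```bash
python3 -m handwheel '[[0.5,0.42,1.5,0,0,0,0.7],[0.8,0.42,3.5,0,0,0,0.7],[1.2,0.42,5.5,0,0,0,0.7],[1.2,0.42,5.95,0,0,0,0.7],[1.2,0.42,5.95,0,0,0,0.7]]'; python3 -c "
from h import *
print(row(*tgt(0)))"
```

```text
clock: 6.85
tool_pos: [0.5191, -0.1058, 0.0316]
ee_rot: [0.099, -0.106, 0.989, 0.011]
ft_force: [0.1, -1.0, 0.2]
grip_width: 0.0662
gripper_force: 0.0
[-0.067, -0.071, -0.067, 0.0, -0.0, -0.0]
```

```bash
python3 -m handwheel '[[0,0,0,0,0,0,0.2],[0,0,0,0,0,0,0.2],[0,0,0,0,0,0,0.2],[0,0,0,0,0,0,0.2],[0,0,0,0,0,0,0.2]]' 25; python3 -c "
from h import *
for t in (.15,.3,.45,.6,.75,.9): print(t,row(*tgt(t)))"
```

```text
clock: 7.48
tool_pos: [0.5199, -0.1075, 0.0324]
ee_rot: [0.1, -0.106, 0.989, 0.009]
ft_force: [0.6, -5.1, -1.7]
grip_width: 0.0361
gripper_force: 25.0
0.15 [-0.127, 0.117, -1.101, -0.004, 0.151, 0.0]
0.3 [-0.408, 0.113, -2.178, -0.004, 0.301, -0.0]
0.45 [-0.847, 0.109, -3.201, -0.004, 0.451, -0.0]
0.6 [-1.434, 0.105, -4.147, -0.004, 0.601, -0.001]
0.75 [-2.156, 0.102, -4.995, -0.004, 0.751, -0.001]
0.9 [-2.997, 0.099, -5.726, -0.004, 0.901, -0.001]
```

Gripped on the ear (36 mm wide, 25 N). I'll follow the hinge arc.

```bash
python3 -m handwheel '[[0,-0.1,-0.5,0,0.07,0,0.2],[-0.1,-0.1,-1.1,0,0.15,0,0.2],[-0.25,-0.1,-1.65,0,0.22,0,0.2],[-0.4,-0.1,-2.2,0,0.3,0,0.2]]'; python3 -c "
from h import *
for t in (.3,.45,.6,.75,.9): print(t,row(*tgt(t)))
s=robot.read_state();print(s['joint_pos'].round(2),s['moment'].round(2))"
```

```text
clock: 7.98
tool_pos: [0.5194, -0.1077, 0.0547]
ee_rot: [-0.05, -0.107, 0.993, -0.006]
ft_force: [1.3, -2.6, -2.0]
grip_width: 0.036
gripper_force: 25.0
0.3 [-0.02, 0.128, 0.007, -0.002, -0.002, -0.0]
0.45 [-0.134, 0.126, -1.1, -0.002, 0.148, -0.0]
0.6 [-0.413, 0.124, -2.178, -0.002, 0.298, -0.001]
0.75 [-0.849, 0.122, -3.203, -0.002, 0.448, -0.001]
0.9 [-1.434, 0.12, -4.15, -0.002, 0.598, -0.001]
[-0.39  0.22  1.89 -0.07  1.11 -2.14] [-0.17 -0.36  0.01]
```

Forces are small, so I'll carry on.

```bash
python3 -m handwheel '[[-0.05,0,-0.6,0,0.08,0,0.2],[-0.13,0,-1.1,0,0.15,0,0.2],[-0.26,0,-1.65,0,0.22,0,0.2],[-0.41,0,-2.2,0,0.3,0,0.2]]'; python3 -c "
from h import *
for t in (.6,.75,.9): print(t,row(*tgt(t)))
s=robot.read_state();print(s['joint_pos'].round(2),s['moment'].round(2))"
```

```text
clock: 8.48
tool_pos: [0.5254, -0.1064, 0.076]
ee_rot: [-0.198, -0.105, 0.974, -0.022]
ft_force: [0.3, -3.0, -1.6]
grip_width: 0.0355
gripper_force: 25.0
0.6 [-0.022, 0.13, 0.002, -0.002, -0.002, -0.0]
0.75 [-0.136, 0.128, -1.105, -0.002, 0.148, -0.001]
0.9 [-0.414, 0.126, -2.184, -0.002, 0.298, -0.001]
[-0.31  0.39  1.68 -0.2   1.43 -2.03] [-0.28 -0.4   0.15]
```

```bash
python3 -m handwheel '[[-0.05,0,-0.6,0,0.08,0,0.2],[-0.13,0,-1.1,0,0.15,0,0.2],[-0.26,0,-1.65,0,0.22,0,0.2],[-0.41,0,-2.2,0,0.3,0,0.2],[-0.41,0,-2.2,0,0.3,0,0.2]]'
python3 - <<'E'
from h import *
print(row(*tgt(.9)));s=robot.read_state();print(s['joint_pos'].round(2),s['moment'].round(2))
im=capture("scene");a=cv2.resize(im[110:330,20:400],None,fx=2,fy=2,interpolation=2);cv2.imwrite("pics/up.png",a[:,:,::-1])
E
```

```text
clock: 9.1
tool_pos: [0.5374, -0.1039, 0.0946]
ee_rot: [-0.342, -0.1, 0.934, -0.038]
ft_force: [-1.0, -3.5, 3.6]
grip_width: 0.0356
gripper_force: 25.0
[-0.011, 0.133, 0.007, -0.001, -0.002, -0.001]
[-0.25  0.58  1.46 -0.3   1.74 -1.99] [-0.35  0.37  0.42]
```

View pics/up.png

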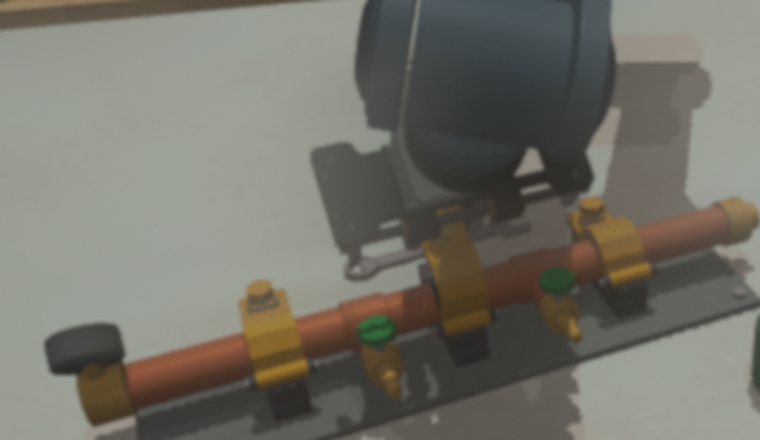

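The picture shows the middle cap swung up steeply between the fingers. The other caps are shut, and the spanner and jar are untouched. I'll settle briefly and hand in.

```bash
python3 -m handwheel '[[0,0,0,0,0,0,0.2],[0,0,0,0,0,0,0.2],[0,0,0,0,0,0,0.2]]'; python3 -c "
from bench import *
print(ticket.finish_job())"
```

```text
clock: 9.52
tool_pos: [0.5373, -0.1039, 0.0945]
ee_rot: [-0.34, -0.1, 0.934, -0.037]
ft_force: [0.1, -5.5, 0.9]
grip_width: 0.0356
gripper_force: 25.0
the job is handed in; nothing more can be done
None
```

I tapped the bolts left, middle, right: the middle one was loose, and I handed the job in at 9.5 s with the gripper holding its cap up at about 0.9 of 1.2 rad (worked out from the gripper's pose), leaving the jar, spanner and screwdriver alone.

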